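Third hand at the drilling fixture

ROBOT

A 6-joint arm with a two-finger parallel gripper is mounted at the origin on the work surface. World frame = base frame: x ahead of the robot, y to its left, z up, the work surface at z = 0. Lengths are in m, angles in degrees, forces in N, time in s.
With the tool pointing down it reaches from about 0.375 to 0.925 m from the base axis. Payload 5.7 kg.
Tool frame: the origin (TCP) lies on the centre line of the jaws, within the pads' length; the fingertips stand 22 mm ahead of it and the grasp point (between the pads) lies 3 mm ahead of it; z points along the fingers, y is the direction in which the jaws open and shut (so a half turn about z gives the same grasp; the last joint's range is limited). The gripper opens to 88 mm and grips with 3 to 60 N. Pads are 20 mm wide; open, the fingers measure 115 mm over their backs; the gripper's body (75 mm by 178 mm) begins 61 mm behind the grasp point.
Start: joints at [-80.506, 20.558, 86.54, -0, 72.909, -6.595], TCP at [0.166, -0.576, 0.245] pointing down, gripper open.
Joint ranges: [-170.27, 170.27], [-57.76, 135], [12.27, 136.19], [-55.21, 235.2], [11.17, 155.16], [-170.74, 170.74]. Speed limits (degrees/s): [136.94, 136.94, 180, 180, 180, 180].

INTERFACE

Orientations are given as [roll, pitch, yaw] about the fixed x, y, z axes, in that order (R = Rz(yaw) Ry(pitch) Rx(roll)).
In Python, from rig import r gives the robot as it stands.
- The arm moves only by the tool step_arm, never from a script. Its argument "plan" is a list of rows, each a list of 6 numbers: the shift along the tool's x, y, z in cm, then the turn, a rotation vector about the tool's x, y, z in degrees. In form: [[dx, dy, dz, rx, ry, rz], ...]. A call has 1 to 12 rows; each row is the pose to reach, as a shift and turn from the pose measured when the call began, along the tool's axes at that moment; what a row does not reach only later rows make up. A row lasts 1/8 s, in which the tool goes at most 62.5 mm and 10.7 degrees, less where a joint would pass 70% of its speed; a pose out of reach is approached as far as the arm can. A call with a gripper value outside its range is refused whole. "hand" is the gripper's target within -1 to 1 (shut at 1, half-way at 0, fully open at -1), set as the call begins (left out, the last holds). The fingers move at their own pace and stop on an object; the grip force is fixed at half the most. Time passes only in rows, so rows that repeat a pose let the fingers close. It gives the time, the measured TCP pose, the force and the opening at its end, in the units of the state.
- r.get_state(): the state, without advancing time (a new reading comes with each control period).
- r.grab_frame(name): name is "scene" or "side" or "wrist"; returns a dict with "image" (384x512x3 uint8, red, green, blue), "K" (3x3 intrinsics, pixels), "R" (3x3) and "t" (3): a world point X has camera coordinates R X + t. Camera axes: x right, y down, z forward; pixel columns grow to the right and rows downward; lengths in m; the calibration is good to about 2 mm. A picture is of the moment at which its call begins. There is no depth.
- r.hand_in(): hands the job in, once; it reports no verdict.
Trained networks look in a picture, given as the dict that the camera call returned (one of the last four; its "shot" number tells which), for a name from the list of things; names that differ only in an ending like _2 or _b are one class to them, and where a whole thing is asked for, a point or a joint stands for the part that bears it (a point fixed in the world has none). Each returns a list of dicts, best first, with "score" (0 to 1); they miss things now and then, are a little off and sometimes report something else, mostly with a low value. They report only what shows in the picture. A call takes as long as a camera call.
- r.regions_of(picture, name): "pixels" (384x512 bool, what is visible of it) and "centre" ([column, row] in pixels, amid what is visible of it).
- r.pinpoint(picture, name): "centre" ([column, row] in pixels: a listed point, or the origin of a listed thing).
The state is a dict: "t": time; "joint_positions": joint angles; "qd": joint speeds; "joint_torque": joint torques, N m; "tcp_pos": TCP position; "eef_rot": TCP orientation; "contact_force": force on the tool from outside, world axes, zero at the start; "wrist_torque": the same for the moment, N m; "grip_width": opening from 0.0 (shut) to 1.0 (fully open).
Only numpy, scipy, OpenCV 4.12 (cv2) and the standard library are available. Lean on these libraries where they do the work, as an engineer would, in place of code of your own. Each camera call takes 0.05 s, during which the arm holds its last target. There are 200 camera calls.

TASK

Open the lid of the plywood case until it rests back on its stop, take out the T-shaped aluminium bracket and set it on the bed of the steel drilling fixture with its flat back plate towards the sprung fence. Push the bracket squarely against the fence, its ends level with the fence's ends, until the fence has given way about half of its 20 mm travel (about 10 N), and finish holding it there steadily in the gripper, so that someone can clamp it. Leave the lid open, do not ram the fence, and leave the other things on the bench where they are.

Things in the scene. Friction and masses are not known exactly. Their poses are not given: they have to be found in the camera images.
- case: open-topped plywood case, 140 (x) x 200 (y) x 70 mm high, walls and floor 6 mm, fixed to the bench; origin at the centre of its underside, z up, its front (handle side) faces its -x, its lid is hinged along the top of its +x wall. The bracket stands inside on its floor.
- lid (a joint): angle of the case lid in rad: 0 shut, 1.75 fully open, leaning just past upright on its stop. The lid weighs about 0.2 kg, swings freely, falls shut if let go before upright and falls back onto the stop beyond upright (about 1.6). It turns about the hinge line, positively about the case's +y axis (front edge goes up and then away).
- lid_handle (a point): grip point on the lid's dark steel handle, a flat bar 20 mm wide (along y) and 10 mm thick that sticks out 44 mm in front of the lid's front edge; this point is on its middle line, 28 mm beyond the lid's edge, 16 mm from the bar's free end and 173 mm from the hinge line (at right angles to it). Axes are the lid's: x from handle to hinge, y along the hinge.
- lid_hinge (a point): point on the lid's hinge side, mid-length, 5 mm over the hinge pin; taken as the centre of turning it is good to 5 mm. Axes are the lid's. The pin line lies 70 mm in +x and 70 mm in +z from the case's origin, along the case's y.
- bracket_rib (a point): T-shaped aluminium bracket, about 0.2 to 0.4 kg, 50 mm high: a back plate 10 mm thick and 110 mm long (y), with a rib 24 mm wide (y) and 40 mm long (x) standing out of the middle of it. This point is the centre of the rib, half-way up (25 mm over the underside, 25 mm below the top), 20 mm from the plate's inner face and 30 mm from the flat back face of the plate, which faces the bracket's +x; the rib points to its -x. It starts upright in the case.
- fixture: drilling fixture fixed to the bench: a flat dark steel bed plate 200 (x) x 170 (y) x 12 mm thick, its top (where the bracket sits) 12 mm over the origin, which is at the centre of the underside. Near its +x end stands the sprung fence and behind it a fixed grey block 40 mm high. The free bed is on the -x side of the fence; pushing is towards the fixture's +x.
- fence_face (a point): the sprung fence is an upright steel plate 110 mm long (along the fixture's y), 12 mm thick, 38 mm high, on two guide rods; this point is on its front face, mid-length, 25 mm over the bed. At rest it lies 20 mm in the fixture's +x from the fixture's origin. Moves with the fence; axes parallel to the fixture's, +x into the fence.
- fence_slide (a joint): how far the fence has been pushed back, in m: 0 at rest, 0.020 at its hard stop. Its spring pushes back with 3 N at 0, 10 N at 0.010 and 17 N at 0.020 (0.7 N per mm).
- bit_stand: bystander: wooden block 50 x 130 x 35 mm with upright drill bits up to about 85 mm high; origin at the centre of its underside
- screw_jar: bystander: glass jar 60 mm across, 75 mm high; origin at the centre of its underside
- hammer: bystander: hammer lying on the bench; origin under its middle

How it is judged (in metres and radians):
On the way, in this order (a step that is already met when the one before it is completed fails the run):
1. the lid rests open on its stop (value of joint lid above 1.68 rad), for 0.3 s.
2. the bracket is set on the bed before the fence (z of bracket_rib in the frame of fixture between 0.033 and 0.043 m and angle between bracket_rib's own z axis and vertical below 0.12 rad and horizontal distance between bracket_rib and fixture below 0.08 m), for 0.1 s.
At the end, for the whole second after the job is handed in: Lid still open (over 1.65 rad); bracket upright on the bed (within 5 mm), back square (0.08 rad) against the fence, ends level within 12 mm, held there at rest by the fingers; fence pushed back 4 to 16 mm with 5 to 15 N; all through the last second (value of joint lid above 1.65 rad and z of bracket_rib in the frame of fixture between 0.033 and 0.043 m and angle between bracket_rib's own z axis and vertical below 0.12 rad and value of joint fence_slide between 0.004 and 0.016 m and contact force between bracket and fence_slide between 5 and 15 N and angle between the x axis of bracket_rib and the x axis of fence_face, either way round below 0.08 rad and x of bracket_rib in the frame of fence_face between -0.034 and -0.026 m and y of bracket_rib in the frame of fence_face between -0.012 and 0.012 m and linear speed of bracket below 0.01 m/s and contact force between the fingers and bracket above 3 N); the arm keeps its last pose, push and grip.
It fails at once if the fence is rammed (over 25 N) (contact force between anything else and fence_slide above 25 N).
It fails at once if the drill-bit stand is shifted by over 30 mm (distance of bit_stand from where it was at the start of the episode above 0.03 m).
It fails at once if the jar is shifted by over 30 mm (distance of screw_jar from where it was at the start of the episode above 0.03 m).
It fails at once if the hammer is shifted by over 30 mm (distance of hammer from where it was at the start of the episode above 0.03 m).
It also fails if it takes over 54 s, if anything falls off the work surface, if the arm or the gripper's body presses on something with over 40 N, if the wrist force passes 120 N, or if a joint passes its speed limit or range.

## Working session

There is one attempt and no reset: what is moved stays moved. The work goes in short steps, Python scripts to look and compute and a tool call to move; the robot and the scene stay as the last step left them, time stands still between calls to the robot, and variables do not carry over. Pictures are saved under pics/ and viewed, about 8 in all and at most 12, crops included, and the job is handed in when it is done.

Besides the shell and the picture viewer there is one more tool, called after ">>>" in YAML: its name, and indented under it one key for each argument. step_arm: Moves the arm, as the interface text tells. Its arguments: {"type":"object","properties":{"plan":{"type":"array"},"hand":{"type":"number"}},"required":["plan"]}

```bash
mkdir -p pics; ls; cat > h.py <<'E'
import numpy as np, cv2
from rig import r
from scipy.spatial.transform import Rotation as Ro
def ray(f,px):
    R=np.array(f["R"]);t=np.array(f["t"]);c=-R.T@t
    d=R.T@np.linalg.solve(np.array(f["K"]),[px[0],px[1],1.]);return c,d/np.linalg.norm(d)
def atz(f,px,z):
    c,d=ray(f,px);return c+d*(z-c[2])/d[2]
def tri(L):
    A=0;b=0
    for f,px in L:
        c,d=ray(f,px);P=np.eye(3)-np.outer(d,d);A=A+P;b=b+P@c
    X=np.linalg.solve(A,b);return X
def proj(f,X):
    p=np.array(f["K"])@(np.array(f["R"])@np.array(X)+np.array(f["t"]));return p[:2]/p[2]
def save(f,n): cv2.imwrite("pics/"+n,f["image"][...,::-1])
def pose():
    s=r.get_state();return np.array(s["tcp_pos"]),Ro.from_euler("xyz",s["eef_rot"],degrees=True)
def row(pos,rpy=None,R=None):
    """row for step_arm to reach world pose"""
    p,R0=pose();T=R if R is not None else Ro.from_euler("xyz",rpy,degrees=True)
    return np.round(np.r_[R0.inv().apply(np.array(pos)-p)*100,(R0.inv()*T).as_rotvec(degrees=True)],2)
E
python3 - <<'E'
from h import *
s=r.get_state();print(s)
F={n:r.grab_frame(n) for n in("scene","side","wrist")}
for n,f in F.items(): save(f,n+"0.png");print(n,-np.array(f["R"]).T@f["t"])
im=np.vstack([F["scene"]["image"],F["side"]["image"]])
for name in ["case","lid_handle","lid_hinge","bracket_rib","fixture","fence_face","bit_stand","screw_jar","hammer"]:
    L=[]
    for n in("scene","side","wrist"):
        o=r.pinpoint(F[n],name)
        print(name,n,[(np.round(q["centre"],1),round(q["score"],2)) for q in o[:2]])
        if o and o[0]["score"]>.3: L.append((F[n],o[0]["centre"]))
    if len(L)>1:
        X=tri(L);print("   X",np.round(X,4),[np.round(proj(f,X)-p,1) for f,p in L])
E
```

```text
pics
{'t': 0.0, 'joint_positions': array([-8.05055889e+01,  2.05983747e+01,  8.65973901e+01, -1.73898385e-03,
        7.29070736e+01, -6.59553513e+00]), 'qd': array([-2.01490997e-02, -1.12166067e-01, -1.10353657e-05,  7.61580201e-03,
       -5.56116003e-02, -1.86307570e-02]), 'joint_torque': array([-1.42193432e-03, -5.15372908e+01, -2.70726585e+01,  6.70868042e-02,
        3.46667867e-02, -1.62577394e-04]), 'tcp_pos': array([ 0.16615745, -0.57587752,  0.24381558]), 'eef_rot': array([-1.79897651e+02, -1.01617240e-02,  1.60904498e+01]), 'contact_force': array([0.78888515, 0.77935145, 0.08101282]), 'wrist_torque': array([ 0.06316   , -0.03171081, -0.02493772]), 'grip_width': 1.0041945322603132}
scene [ 1.56434607 -0.70404873  0.81545106]
side [0.37356384 1.02415485 0.70673486]
wrist [ 0.24379134 -0.55504043  0.38335479]
case scene [(array([172.6, 217.2]), 0.84)]
case side [(array([293.5, 188.3]), 0.58)]
case wrist []
   X [ 0.5214 -0.1807  0.005 ] [array([0.3, 0.2]), array([ 0.2, -0.2])]
lid_handle scene [(array([161.8, 182. ]), 0.9)]
lid_handle side [(array([322.5, 179.6]), 0.6)]
lid_h
[... 647 characters left out ...]
([270.2, 244.5]), 0.69)]
fence_face wrist []
   X [0.5364 0.2177 0.0349] [array([-0.1, -0. ]), array([-0.1,  0. ])]
bit_stand scene [(array([259.4, 250.5]), 0.7)]
bit_stand side [(array([221.1, 198.6]), 0.97), (array([304.8, 159.1]), 0.27)]
bit_stand wrist []
   X [ 0.7893 -0.0663 -0.0084] [array([-0.8, -0.4]), array([-0.5,  0.3])]
screw_jar scene [(array([ 83.5, 250.8]), 0.76)]
screw_jar side [(array([306.2, 158.1]), 0.76)]
screw_jar wrist []
   X [ 0.5049 -0.4528  0.0087] [array([-0.9, -0.9]), array([-0.5,  0.5])]
hammer scene [(array([320.9, 163.2]), 0.59)]
hammer side [(array([256.6, 315.4]), 0.69)]
hammer wrist []
   X [ 0.5301  0.4405 -0.0179] [array([-1. , -0.4]), array([-1.4,  0.7])]
```

```bash
cd pics; python3 -c "
import cv2,numpy as np
a=cv2.imread('scene0.png')[120:300,60:380];b=cv2.imread('side0.png')[130:350,180:400]
a=cv2.resize(a,None,fx=2,fy=2,interpolation=3);b=cv2.resize(b,None,fx=2,fy=2,interpolation=3)
cv2.imwrite('a1.png',a);cv2.imwrite('b1.png',b)"
```

```text
(no output)
```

View pics/a1.png

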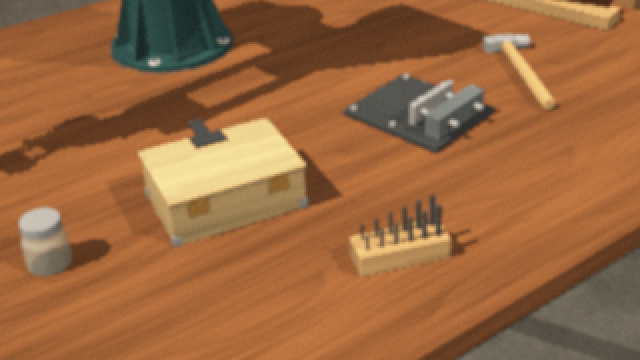

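View pics/b1.png

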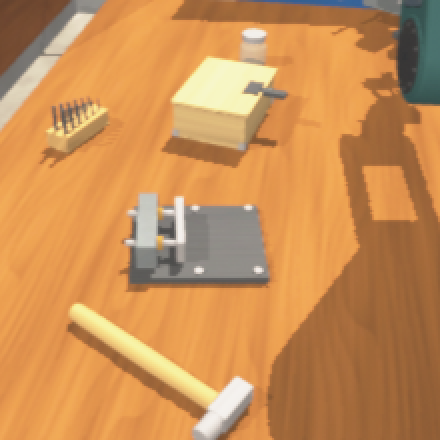

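Two views so far: the scene view shows the shut case at about (170,215) px with its dark handle on the robot side. The fixture is near (268,177) with its free bed towards the robot. Next I'm moving the wrist camera over the case.

>>> step_arm:
  plan:
    - [4,-3,-4,0,0,-10]
    - [10,-7,-8,0,0,-20]
    - [16,-11,-8,0,0,-30]
    - [22,-15,-8,0,0,-40]
    - [28,-19,-8,0,0,-50]
    - [34,-23,-8,0,0,-60]
    - [40,-27,-8,0,0,-70]
    - [43,-29,-8,0,0,-80]
    - [43,-29,-8,0,0,-90]
    - [43,-29,-8,0,0,-100]
    - [43,-29,-8,0,0,-110]
    - [43,-29,-8,0,0,-120]
  hand: -1

```text
t: 3.0
tcp_pos: [0.4991, -0.1784, 0.3246]
eef_rot: [180.0, -0.0, 136.5]
contact_force: [-1.0, 0.5, 0.6]
grip_width: 1.0
```

>>> step_arm:
  plan:
    - [0,0,0,0,0,-10]
    - [0,0,0,0,0,-20]
    - [0,0,0,0,0,-29]
    - [0,0,0,0,0,-29]

```text
t: 3.5
tcp_pos: [0.4991, -0.1783, 0.3247]
eef_rot: [180.0, -0.0, 165.4]
contact_force: [0.3, -0.4, 0.5]
grip_width: 0.999
```

```bash
python3 - <<'E'
from h import *
s=r.get_state();print(s["t"],s["tcp_pos"],s["eef_rot"],s["joint_positions"])
f=r.grab_frame("wrist");save(f,"w1.png");print(np.round(f["R"],2),-np.array(f["R"]).T@f["t"])
for n,z in(("lid_handle",.07),("lid_hinge",.075),("case",0),("fixture",0),("fence_face",.037)):
    o=r.pinpoint(f,n)
    if o: print(n,o[0]["centre"],o[0]["score"],atz(f,o[0]["centre"],z))
E
```

```text
3.5 [ 0.49910237 -0.17834187  0.32467244] [ 1.79996201e+02 -4.55153642e-03  1.65373607e+02] [-2.71344246e+01  1.09878037e+01  8.85338848e+01  2.76104896e-03
  8.04835779e+01 -1.02508488e+02]
[[ 0.25  0.97  0.  ]
 [ 0.93 -0.24  0.29]
 [ 0.28 -0.07 -0.96]] [ 0.422007   -0.15922265  0.46411974]
lid_handle [247.6, 96.4] 0.79 [ 0.42809722 -0.16938994  0.07      ]
lid_hinge [253.9, 235.4] 0.68 [ 0.59747071 -0.20639785  0.075     ]
case [253.8, 169.6] 0.83 [ 0.53028308 -0.18907274  0.        ]
```

View pics/w1.png

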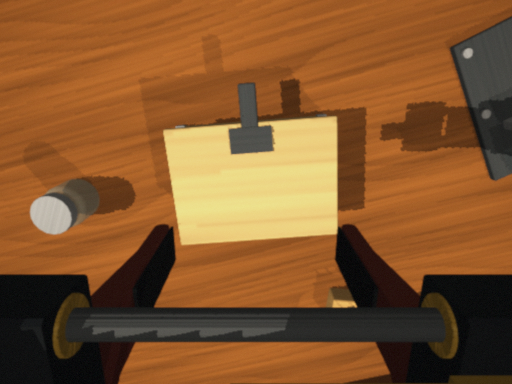

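Third view: the lid spans (165,130), (337,117), (337,234), (181,244) and the handle bar sits at (248,84–127). I'll get the yaw from the lid edges.

```bash
python3 - <<'E'
from h import *
f=r.grab_frame("wrist")
for n in("lid_handle","lid"):
  o=r.regions_of(f,n)
  if not o: print(n,"none");continue
  m=o[0]["pixels"].astype(np.uint8);print(n,o[0]["score"],m.sum(),o[0]["centre"])
  ys,xs=np.nonzero(m);W=np.array([atz(f,(x,y),.075)[:2] for x,y in zip(xs,ys)])
  print(cv2.minAreaRect((W*1000).astype(np.float32)))
# colour mask of lid (yellow)
im=f["image"].astype(int);m=((im[...,0]>200)&(im[...,1]>180)).astype(np.uint8)
k,l,st,_=cv2.connectedComponentsWithStats(m);i=1+st[1:,4].argmax();print(st[i])
ys,xs=np.nonzero(l==i);W=np.array([atz(f,(x,y),.076)[:2] for x,y in zip(xs,ys)])
print(cv2.minAreaRect((W*1000).astype(np.float32)))
hm=(im.sum(2)<220)
for rr in range(80,125,8):
  c=np.nonzero(hm[rr,225:270])[0]+225;print(rr,c.min(),c.max(),atz(f,(c.mean(),rr),.075)[:2], atz(f,(c.mean(),rr),.07)[:2]) if len(c) else None
E
```

```text
lid_handle 0.82 19934 [252.8, 178.5]
((508.34033203125, -185.5155029296875), (203.79373168945312, 193.29344177246094), 79.48921203613281)
lid 0.67 20081 [253.4, 176.5]
((508.06463623046875, -184.9357147216797), (204.8712158203125, 194.1668701171875), 79.70863342285156)
[  164   118   173   126 17739]
((530.22265625, -188.7902069091797), (202.29306030273438, 147.71591186523438), 79.75108337402344)
88 254 255 [ 0.4211617  -0.15934039] [ 0.42115052 -0.15934151]
96 254 255 [ 0.42959944 -0.16155395] [ 0.42969669 -0.16158352]
104 255 256 [ 0.43844445 -0.16268691] [ 0.43865536 -0.16273104]
112 240 257 [ 0.44609346 -0.16887016] [ 0.44640266 -0.16899375]
120 225 268 [ 0.45298357 -0.17844433] [ 0.45338131 -0.17869094]
```

```bash
python3 - <<'E'
from h import *
rp=(180,0,169.7)
print(row((.430,-.1705,.20),rp),row((.430,-.1705,.078),rp))
E
```

```text
[ 6.89 -0.98 12.47  0.   -0.   -4.28] [ 6.89 -0.98 24.67  0.   -0.   -4.28]
```

>>> step_arm:
  plan:
    - [3.5,-0.5,6,0,0,-4.3]
    - [6.9,-1,11,0,0,-4.3]
    - [6.9,-1,16,0,0,-4.3]
    - [6.9,-1,20,0,0,-4.3]
    - [6.9,-1,23,0,0,-4.3]
    - [6.9,-1,24.7,0,0,-4.3]
    - [6.9,-1,24.7,0,0,-4.3]

```text
t: 4.82
tcp_pos: [0.4291, -0.1703, 0.0767]
eef_rot: [179.9, -0.1, 169.7]
contact_force: [0.4, -0.4, 0.4]
grip_width: 0.997
```

>>> step_arm:
  plan:
    - [0,0,0,0,0,0]
    - [0,0,0,0,0,0]
    - [0,0,0,0,0,0]
    - [0,0,0,0,0,0]
    - [0,0,0,0,0,0]
    - [0,0,0,0,0,0]
  hand: 1

```text
t: 5.58
tcp_pos: [0.4291, -0.1703, 0.0767]
eef_rot: [179.9, -0.1, 169.7]
contact_force: [-0.8, 0.2, -0.5]
grip_width: 0.354
```

```bash
python3 - <<'E'
from h import *
f=r.grab_frame("wrist");save(f,"w2.png")
o=r.pinpoint(f,"lid_handle");print(o and (o[0]["centre"],o[0]["score"],atz(f,o[0]["centre"],.075)))
p,R0=pose();print(p,r.get_state()["joint_positions"])
# arc rows: hinge pin at (.6015,-.2018,.07); tilt = part of lid angle
u=np.array([.984,-.179,0]);y=np.array([.179,.984,0]);h=np.array([.6015,-.2018,.070])
g0=p+R0.apply([0,0,.003]);
for a in range(0,104,6):
    Q=Ro.from_rotvec(y*np.radians(a));g=h+Q.apply(g0-h)
    t=Ro.from_rotvec(y*np.radians(a*.3))*R0
    x=g-t.apply([0,0,.003])
    print(a,np.round(x,3),list(np.round(np.r_[R0.inv().apply(x-p)*100,(R0.inv()*t).as_rotvec(degrees=True)],1)))
E
```

```text
([260.4, 258.8], 0.95, array([ 0.42809452, -0.16845488,  0.075     ]))
[ 0.42910637 -0.17025709  0.07667071] [-3.02274921e+01  2.32232711e+01  1.13360443e+02  4.43743718e-03
  4.35759571e+01 -1.09932033e+02]
0 [ 0.429 -0.17   0.077] [np.float64(0.0), np.float64(0.0), np.float64(0.0), np.float64(0.0), np.float64(0.0), np.float64(0.0)]
6 [ 0.431 -0.171  0.095] [np.float64(-0.1), np.float64(0.0), np.float64(-1.8), np.float64(-0.0), np.float64(1.8), np.float64(0.0)]
12 [ 0.434 -0.171  0.113] [np.float64(-0.5), np.float64(0.0), np.float64(-3.6), np.float64(-0.0), np.float64(3.6), np.float64(0.0)]
18 [ 0.439 -0.172  0.131] [np.float64(-1.0), np.float64(0.0), np.float64(-5.4), np.float64(-0.0), np.float64(5.4), np.float64(0.0)]
24 [ 0.446 -0.173  0.148] [np.float64(-1.7), np.float64(0.0), np.float64(-7.1), np.float64(-0.0), np.float64(7.2), np.float64(0.0)]
30 [ 0.454 -0.175  0.164] [np.float64(-2.6), np.float64(0.0), np.float64(-8.7), np.float64(-0.0), np.float64(9.0), np.float64(0.0)]
36 [ 0.465 -0.177  0.179] [np.float64(-3.6), np.float64(0.0), np.float64(-10.2), np.float64(-0.0), np.flo
[... 810 characters left out ...]
(21.6), np.float64(0.0)]
78 [ 0.57  -0.196  0.245] [np.float64(-14.3), np.float64(0.0), np.float64(-16.9), np.float64(-0.0), np.float64(23.4), np.float64(0.0)]
84 [ 0.588 -0.199  0.247] [np.float64(-16.1), np.float64(0.0), np.float64(-17.1), np.float64(-0.0), np.float64(25.2), np.float64(0.0)]
90 [ 0.607 -0.203  0.248] [np.float64(-18.0), np.float64(0.0), np.float64(-17.2), np.float64(-0.0), np.float64(27.0), np.float64(0.0)]
96 [ 0.625 -0.206  0.247] [np.float64(-19.8), np.float64(0.0), np.float64(-17.0), np.float64(-0.0), np.float64(28.8), np.float64(0.0)]
102 [ 0.642 -0.209  0.243] [np.float64(-21.6), np.float64(0.0), np.float64(-16.7), np.float64(-0.0), np.float64(30.6), np.float64(0.0)]
```

>>> step_arm:
  plan:
    - [0,0,0,0,0,0]
    - [0,0,0,0,0,0]
    - [0,0,0,0,0,0]
    - [0,0,0,0,0,0]

```text
t: 6.18
tcp_pos: [0.4292, -0.1694, 0.0766]
eef_rot: [179.9, -0.2, 169.7]
contact_force: [2.0, 4.7, -0.1]
grip_width: 0.223
```

>>> step_arm:
  plan:
    - [-0.1,0,-1.8,0,1.8,0]
    - [-0.5,0,-3.6,0,3.6,0]
    - [-1,0,-5.4,0,5.4,0]
    - [-1.7,0,-7.1,0,7.2,0]
    - [-2.6,0,-8.7,0,9,0]
    - [-3.6,0,-10.2,0,10.8,0]
    - [-4.8,0,-11.6,0,12.6,0]

```text
t: 7.05
tcp_pos: [0.4772, -0.178, 0.1923]
eef_rot: [179.8, -12.8, 169.7]
contact_force: [4.0, -0.0, -7.8]
grip_width: 0.224
```

```bash
python3 - <<'E'
from h import *
f=r.grab_frame("side");save(f,"s2.png");cv2.imwrite("pics/s2.png",cv2.resize(f["image"][100:300,160:420,::-1],None,fx=2,fy=2))
o=r.pinpoint(f,"lid_handle");print(o and o[0])
p,R0=pose();print(p,r.get_state()["contact_force"])
u=np.array([.984,-.179,0]);y=np.array([.179,.984,0]);h=np.array([.6015,-.2018,.070])
g0=p+R0.apply([0,0,.003]);print(np.linalg.norm(g0-h))
for a in range(6,69,6):
    Q=Ro.from_rotvec(y*np.radians(a));g=h+Q.apply(g0-h)
    t=Ro.from_rotvec(y*np.radians(a*.3))*R0
    x=g-t.apply([0,0,.003])
    print(a,(np.round(np.r_[R0.inv().apply(x-p)*100,(R0.inv()*t).as_rotvec(degrees=True)],1)).tolist())
E
```

```text
{'centre': [312.5, 147.0], 'score': 0.87}
[ 0.47800001 -0.17817158  0.19285615] [ 1.29736921  2.48563563 -2.20472024]
0.17424257579303076
6 [-1.0, 0.0, -1.5, -0.0, 1.8, 0.0]
12 [-2.2, 0.0, -2.9, -0.0, 3.6, 0.0]
18 [-3.5, 0.0, -4.2, -0.0, 5.4, 0.0]
24 [-5.0, 0.0, -5.3, -0.0, 7.2, 0.0]
30 [-6.5, 0.0, -6.3, -0.0, 9.0, 0.0]
36 [-8.2, 0.0, -7.1, -0.0, 10.8, 0.0]
42 [-9.9, 0.0, -7.7, -0.0, 12.6, 0.0]
48 [-11.7, 0.0, -8.2, -0.0, 14.4, 0.0]
54 [-13.5, 0.0, -8.4, -0.0, 16.2, 0.0]
60 [-15.3, 0.0, -8.5, -0.0, 18.0, 0.1]
66 [-17.1, 0.0, -8.4, -0.0, 19.8, 0.1]
```

View pics/s2.png

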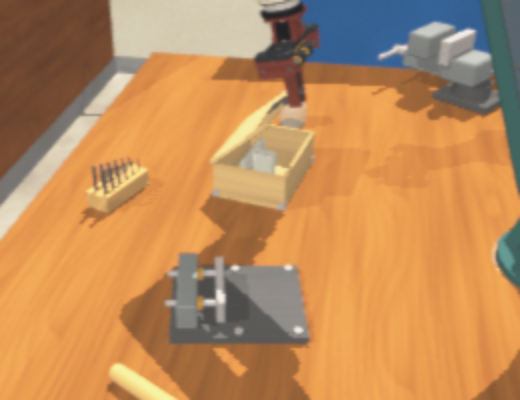

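Fourth view: the lid is at about 42° in the gripper and the bracket shows inside the case. I'll carry on with the swing.

>>> step_arm:
  plan:
    - [-1,0,-1.5,0,1.8,0]
    - [-2.2,0,-2.9,0,3.6,0]
    - [-3.5,0,-4.2,0,5.4,0]
    - [-5,0,-5.3,0,7.2,0]
    - [-6.5,0,-6.3,0,9,0]
    - [-8.2,0,-7.1,0,10.8,0]
    - [-9.9,0,-7.7,0,12.6,0]
    - [-11.7,0,-8.2,0,14.4,0]
    - [-13.5,0,-8.4,0,16.2,0]
    - [-14.3,0,-8.5,0,17,0]
    - [-14.3,0,-8.5,0,17,0]

```text
t: 8.52
tcp_pos: [0.6331, -0.206, 0.2418]
eef_rot: [179.7, -29.9, 169.8]
contact_force: [-2.7, 4.5, -11.7]
grip_width: 0.223
```

>>> step_arm:
  plan:
    - [0,0,0,0,0,0]
    - [0,0,0,0,0,0]
    - [0,0,0,0,0,0]
    - [0,0,0,0,0,0]
    - [0,0,0,0,0,0]
  hand: -0.2

```text
t: 9.15
tcp_pos: [0.6331, -0.2062, 0.2421]
eef_rot: [179.7, -29.9, 169.8]
contact_force: [0.0, -0.0, -0.7]
grip_width: 0.602
```

```bash
python3 - <<'E'
from h import *
p,R0=pose();print(p)
# straight back along tool -z 5cm, then away to -x case side, vertical
f=r.grab_frame("side");
rp=(180,0,169.7)
b=p-R0.apply([0,0,.055]);print(np.round(R0.inv().apply([0,0,1]),2))
for q in((b,None),((b[0]-.03,b[1],b[2]+.06),rp),((.50,-.184,.33),rp)): print(row(q[0],q[1],R=None if q[1] else R0))
cv2.imwrite("pics/s3.png",cv2.resize(f["image"][60:260,200:420,::-1],None,fx=2,fy=2))
o=r.pinpoint(f,"lid_handle");print(o and o[0])
E
```

```text
[ 0.63308665 -0.20616914  0.24212672]
[ 0.5   0.   -0.87]
[ 0.01 -0.01 -5.51 -0.   -0.01  0.01]
[  5.55  -0.52  -9.25   0.24 -29.87   0.06]
[ 16.08  -0.17  -0.91   0.24 -29.87   0.06]
{'centre': [270.1, 128.2], 'score': 0.83}
```

View pics/s3.png

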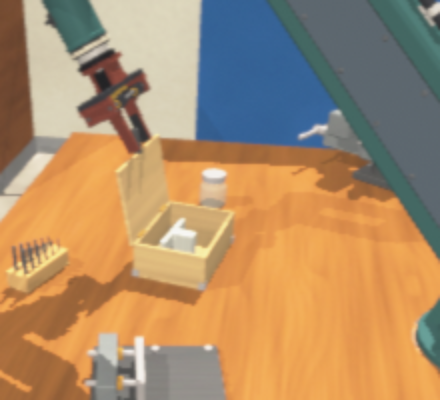

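Fifth view: the lid leans on its stop, released, with the fingers around the handle. The T bracket is in the case. Next I back off and hover over it.

>>> step_arm:
  plan:
    - [0,0,-3,0,0,0]
    - [0,0,-6,0,0,0]
    - [0,0,-9,0,0,0]
    - [2,-0.3,-11,0,-8,0]
    - [5.5,-0.5,-10,0,-18,0]
    - [9,-0.4,-7.5,0,-28,0]
    - [14,-0.2,-5,0,-29.9,0]
    - [17.6,-0.2,-3.5,0.2,-29.9,0]
    - [17.6,-0.2,-3.5,0.2,-29.9,0]
    - [17.6,-0.2,-3.5,0.2,-29.9,0]
  hand: -0.2

```text
t: 10.5
tcp_pos: [0.5004, -0.1847, 0.3603]
eef_rot: [180.0, 0.1, 169.7]
contact_force: [-0.1, 0.2, -0.8]
grip_width: 0.599
```

```bash
python3 - <<'E'
from h import *
F={n:r.grab_frame(n) for n in("wrist","side","scene")}
f=F["wrist"];save(f,"w3.png");print(r.get_state()["joint_positions"])
u=np.array([.984,-.179,0]);y=np.array([.179,.984,0])
for n,z in(("bracket_rib",.031),("case",0),("lid_hinge",.075)):
  L=[]
  for c in F:
    o=r.pinpoint(F[c],n)
    if o: print(n,c,o[0]["centre"],round(o[0]["score"],2),np.round(atz(F[c],o[0]["centre"],z),4));L.append((F[c],o[0]["centre"]))
  if len(L)>1:print(tri(L))
o=r.regions_of(f,"bracket_rib")
if o:
  m=o[0]["pixels"];ys,xs=np.nonzero(m);W=np.array([atz(f,(x,y),.056)[:2] for x,y in zip(xs,ys)])
  print(o[0]["score"],m.sum(),o[0]["centre"],cv2.minAreaRect((W*1000).astype(np.float32)))
E
```

```text
[-2.77087825e+01  1.00911501e+01  8.48742882e+01  6.67019875e-02
  8.50431686e+01 -1.07484572e+02]
bracket_rib wrist [252.4, 165.9] 0.91 [ 0.5282 -0.1942  0.031 ]
bracket_rib side [290.0, 178.6] 0.45 [ 0.5411 -0.2086  0.031 ]
[ 0.53303577 -0.19387476  0.03771464]
case wrist [254.6, 161.5] 0.6 [ 0.529  -0.1911  0.    ]
case side [290.3, 189.3] 0.68 [ 0.5343 -0.1774  0.    ]
case scene [172.6, 219.9] 0.95 [ 0.5256 -0.1847  0.    ]
[ 0.53113613 -0.18745573 -0.00107034]
lid_hinge wrist [255.1, 224.7] 0.92 [ 0.6018 -0.2036  0.075 ]
lid_hinge side [276.1, 168.0] 0.81 [ 0.5973 -0.2046  0.075 ]
lid_hinge scene [180.1, 209.7] 0.55 [ 0.5915 -0.1909  0.075 ]
[ 0.59832958 -0.19889381  0.08002053]
0.69 1510 [254.8, 183.8] ((532.8897705078125, -192.21502685546875), (109.13138580322266, 57.03354263305664), 77.26561737060547)
```

View pics/w3.png

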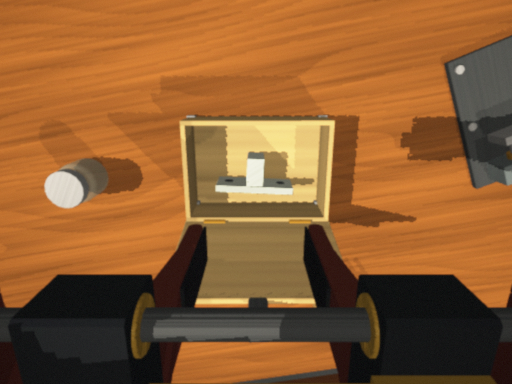

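Sixth view: inside the case, the plate runs (216,184) to (292,188) and the rib is at x 247–264, rows 153–178, towards the robot. I'll refine that from the bright top face.

```bash
python3 - <<'E'
from h import *
f=r.grab_frame("wrist");im=f["image"].astype(int)
c=cv2.resize(f["image"][140:205,200:310,::-1],None,fx=7,fy=7,interpolation=cv2.INTER_NEAREST);cv2.imwrite("pics/w3c.png",c)
hsv=cv2.cvtColor(f["image"],cv2.COLOR_RGB2HSV)
m=np.zeros(im.shape[:2],np.uint8);m[145:200,205:305]=((hsv[...,1]<45)&(hsv[...,2]>185))[145:200,205:305]
k,l,st,_=cv2.connectedComponentsWithStats(m);i=1+st[1:,4].argmax();print(st[i])
ys,xs=np.nonzero(l==i)
for rr in range(ys.min(),ys.max()+1):
  q=xs[ys==rr];print(rr,q.min(),q.max(),len(q),end=' | ')
W=np.array([atz(f,(x,y),.056)[:2] for x,y in zip(xs,ys)])
b=cv2.minAreaRect((W*1000).astype(np.float32));print(b)
E
```

```text
[215 160  78  35 955]
160 248 263 16 | 161 247 263 17 | 162 247 263 17 | 163 247 263 17 | 164 247 263 17 | 165 247 263 17 | 166 247 263 17 | 167 247 263 17 | 168 247 263 17 | 169 247 263 17 | 170 247 263 17 | 171 246 263 18 | 172 246 263 18 | 173 246 263 18 | 174 246 263 18 | 175 246 263 18 | 176 246 262 17 | 177 247 262 16 | 178 246 262 17 | 179 246 262 17 | 180 246 262 17 | 181 246 262 17 | 182 246 262 17 | 183 246 262 17 | 184 246 262 17 | 185 246 262 17 | 186 216 262 27 | 187 215 261 47 | 188 215 274 60 | 189 215 291 77 | 190 215 292 78 | 191 215 291 77 | 192 216 292 74 | 193 245 291 47 | 194 269 291 23 | ((536.962646484375, -192.9493408203125), (108.9822998046875, 48.727909088134766), 77.4030532836914)
```

View pics/w3c.png

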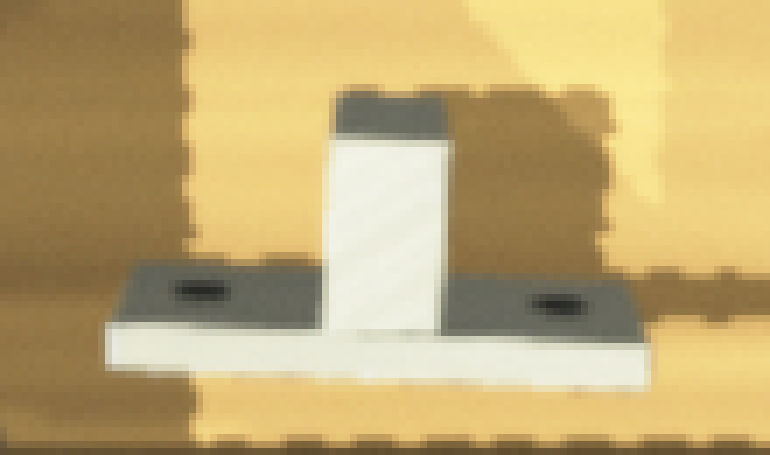

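Seventh view (a crop): the top face of the T is clear and the fitted rectangle is 109×49 mm. That puts the rib centre at (0.532, −0.192) with yaw −12.6°.

```bash
python3 - <<'E'
from h import *
rp=(180,0,167.4)
print(row((.532,-.192,.16),rp),row((.532,-.192,.037),rp))
E
```

```text
[-3.31 -0.2  19.99  0.06  0.02  2.36] [-3.310e+00 -2.100e-01  3.229e+01  6.000e-02  2.000e-02  2.360e+00]
```

>>> step_arm:
  plan:
    - [-2,-0.1,5,0,0,2.4]
    - [-3.3,-0.2,11,0,0,2.4]
    - [-3.3,-0.2,17,0,0,2.4]
    - [-3.3,-0.2,22,0,0,2.4]
    - [-3.3,-0.2,26,0,0,2.4]
    - [-3.3,-0.2,29,0,0,2.4]
    - [-3.3,-0.2,31.5,0,0,2.4]
    - [-3.3,-0.2,32.3,0,0,2.4]
    - [-3.3,-0.2,32.3,0,0,2.4]
  hand: -0.2

```text
t: 12.32
tcp_pos: [0.532, -0.192, 0.0369]
eef_rot: [179.9, 0.0, 167.4]
contact_force: [0.6, -0.2, -0.1]
grip_width: 0.599
```

>>> step_arm:
  plan:
    - [0,0,0,0,0,0]
    - [0,0,0,0,0,0]
    - [0,0,0,0,0,0]
    - [0,0,0,0,0,0]
    - [0,0,0,0,0,0]
    - [0,0,0,0,0,0]
  hand: 1

```text
t: 13.08
tcp_pos: [0.5324, -0.1918, 0.0376]
eef_rot: [179.9, 0.0, 167.4]
contact_force: [0.0, 2.3, 5.1]
grip_width: 0.274
```

Gripped: 24 mm opening, which matches the rib. Now I lift and carry it to a look-over of the fixture.

>>> step_arm:
  plan:
    - [0,0,-1.5,0,0,0]
    - [0,0,-5,0,0,0]
    - [0,0,-10,0,0,0]
    - [0,0,-15,0,0,0]
    - [0,0,-20,0,0,0]
    - [2,5,-23,0,0,-2]
    - [4,10,-26,0,0,-4]
    - [6,16,-26,0,0,-7]
    - [8,22,-26,0,0,-10]
    - [10.5,28,-26,0,0,-13]
    - [12.5,33,-26,0,0,-17]
    - [13.4,36,-26,0,0,-20]

```text
t: 14.58
tcp_pos: [0.4783, 0.1908, 0.2982]
eef_rot: [179.9, 0.0, -172.4]
contact_force: [0.3, -0.9, -3.2]
grip_width: 0.269
```

>>> step_arm:
  plan:
    - [0,0,0,0,0,0]
    - [0,0,0,0,0,0]

```text
t: 14.82
tcp_pos: [0.4778, 0.1903, 0.2983]
eef_rot: [180.0, -0.0, -172.4]
contact_force: [0.3, -1.2, -3.4]
grip_width: 0.274
```

```bash
python3 - <<'E'
from h import *
F={n:r.grab_frame(n) for n in("wrist","side","scene")}
f=F["wrist"];save(f,"w4.png")
for n,z in(("fence_face",.037),("fixture",0),("bracket_rib",.03)):
  L=[]
  for c in F:
    o=r.pinpoint(F[c],n)
    if o: print(n,c,o[0]["centre"],round(o[0]["score"],2),np.round(atz(F[c],o[0]["centre"],z),4));L.append((F[c],o[0]["centre"]))
  if len(L)>1:print(tri(L))
s=r.get_state();print(s["joint_positions"],s["contact_force"])
E
```

```text
fence_face wrist [262.7, 202.3] 0.75 [0.5367 0.2071 0.037 ]
fence_face side [272.0, 239.2] 0.59 [0.5353 0.1941 0.037 ]
fence_face scene [278.6, 168.8] 0.71 [0.5397 0.2254 0.037 ]
[0.53808792 0.21093527 0.0442251 ]
fixture side [279.3, 249.5] 0.64 [0.5125 0.1935 0.    ]
fixture scene [266.6, 176.4] 0.91 [0.5052 0.2017 0.    ]
[0.51121932 0.19732305 0.00390612]
bracket_rib wrist [254.0, 260.0] 0.84 [0.6248 0.2073 0.03  ]
bracket_rib side [293.3, 162.1] 0.65 [ 0.5499 -0.3625  0.03  ]
bracket_rib scene [258.2, 95.4] 0.88 [-0.0618  0.6267  0.03  ]
[0.47941269 0.18563981 0.29400417]
[ 1.40019565e+01  1.07639044e+01  9.25854471e+01  6.19812408e-02
  7.66191311e+01 -8.35898284e+01] [ 0.1943599   0.09967971 -3.79201572]
```

View pics/w4.png

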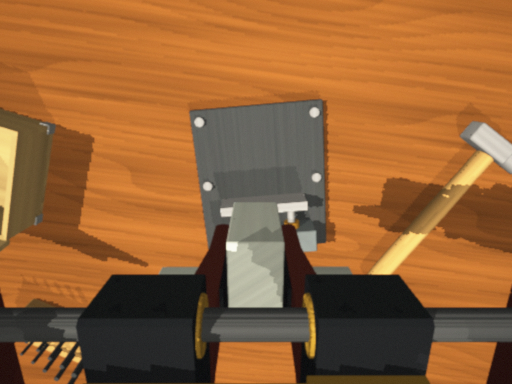

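Eighth view: the rib is in the jaws. The bed's front edge runs (191,112) to (323,100), the screws are at (199,122), (315,112), (207,186), (316,177), and the fence top runs (222,212) to (307,206).

```bash
python3 - <<'E'
from h import *
f=r.grab_frame("wrist");im=f["image"].astype(int)
hsv=cv2.cvtColor(f["image"],cv2.COLOR_RGB2HSV)
dark=(hsv[...,1]<70)
def fitx(rows,c0,c1,side):
  P=[]
  for rr in rows:
    c=np.nonzero(dark[rr,c0:c1])[0]+c0
    if len(c): P.append(atz(f,((c.min()-.5) if side<0 else (c.max()+.5),rr),.012)[:2])
  return np.array(P)
def fity(cols,r0,r1):
  return np.array([atz(f,(cc,np.nonzero(dark[r0:r1,cc])[0].min()+r0-.5),.012)[:2] for cc in cols])
def line(P,n):
  vx,vy,x,y=cv2.fitLine((P*1000).astype(np.float32),cv2.DIST_HUBER,0,.01,.01).ravel()
  print(n,len(P),"angle",round(np.degrees(np.arctan2(vy,vx)),2),"pt",round(float(x),1),round(float(y),1));return np.array([x,y]),np.array([vx,vy])
front=line(fity(range(198,318,3),90,140),"front")
L=line(fitx(range(120,200,3),170,240,-1),"left")
R=line(fitx(range(110,200,3),270,335,1),"right")
def X(a,b):
  t=np.linalg.solve(np.c_[a[1],-b[1]],b[0]-a[0]);return a[0]+t[0]*a[1]
A=X(front,L);B=X(front,R);print("corners",A,B,np.linalg.norm(A-B))
# bright fence top
br=(hsv[...,2]>170)&(hsv[...,1]<60)
ys,xs=np.nonzero(br[195:222,215:315]);m=np.c_[xs+215,ys+195]
k,l,st,_=cv2.connectedComponentsWithStats((br*1).astype(np.uint8)[195:222,215:315]);print(st)
for cc in list(range(218,312,8)):
  q=np.nonzero(br[195:222,cc])[0]+195
  if len(q): print(cc,q.min(),q.max(),np.round(atz(f,(cc,q.min()),.05)[:2]*1000,1))
E
```

```text
front 40 angle -77.67 pt 417.7 183.7
left 27 angle 12.38 pt 508.1 115.9
right 30 angle 12.57 pt 458.0 276.0
corners [435.95306 100.06421] [400.32254 263.13153] 166.9146
[[   0    0  100   27 2265]
 [  62    6   31   21  322]
 [   5   12   14    9  113]]
226 207 215 [545.  161.9]
282 203 211 [530.6 230.8]
290 202 221 [528.  240.6]
298 201 209 [525.4 250.2]
306 202 209 [525.4 260.4]
```

```bash
python3 - <<'E'
from h import *
rp=(180,0,-167.6);ux=np.array([.9767,.2147,0])
P=np.array([.5158,.2033,0])
for d,z in((-.04,.15),(-.04,.06),(-.04,.0455)): print(row(P+ux*d+[0,0,z],rp))
E
```

```text
[ 0.11  0.4  14.82  0.06  0.02 -4.81]
[ 1.200e-01  3.900e-01  2.382e+01  6.000e-02  2.000e-02 -4.810e+00]
[ 1.200e-01  3.900e-01  2.527e+01  6.000e-02  2.000e-02 -4.810e+00]
```

>>> step_arm:
  plan:
    - [0.1,0.4,6,0,0,-4.8]
    - [0.1,0.4,12,0,0,-4.8]
    - [0.1,0.4,17,0,0,-4.8]
    - [0.1,0.4,21,0,0,-4.8]
    - [0.1,0.4,23.5,0,0,-4.8]
    - [0.1,0.4,24.6,0,0,-4.8]
    - [0.1,0.4,25.1,0,0,-4.8]
    - [0.1,0.4,25.3,0,0,-4.8]
    - [0.1,0.4,25.3,0,0,-4.8]

```text
t: 16.6
tcp_pos: [0.4775, 0.1951, 0.046]
eef_rot: [179.9, 0.1, -167.6]
contact_force: [-0.1, -0.2, -3.9]
grip_width: 0.27
```

>>> step_arm:
  plan:
    - [0,0,0.1,0,0,0]
    - [0,0,0.1,0,0,0]
    - [0,0,0.1,0,0,0]

```text
t: 16.98
tcp_pos: [0.4777, 0.1951, 0.0452]
eef_rot: [179.9, 0.1, -167.6]
contact_force: [-0.5, 0.4, -2.9]
grip_width: 0.27
```

```bash
python3 - <<'E'
from h import *
F={n:r.grab_frame(n) for n in("wrist","side","scene")}
for n,z in(("fence_face",.037),("fixture",0),("bracket_rib",.037)):
  L=[]
  for c in F:
    o=r.pinpoint(F[c],n)
    if o: print(n,c,o[0]["centre"],round(o[0]["score"],2),np.round(atz(F[c],o[0]["centre"],z),4));L.append((F[c],o[0]["centre"]))
  if len(L)>1:print(tri(L))
print(r.get_state()["contact_force"])
save(F["wrist"],"w5.png")
c=cv2.resize(F["side"]["image"][200:310,210:350,::-1],None,fx=4,fy=4);w=cv2.resize(F["wrist"]["image"][:,:,::-1],None,fx=.6,fy=.6)
cv2.imwrite("pics/m5.png",np.vstack([c[:,:],np.pad(w[:,:560],((0,0),(0,560-min(560,w.shape[1])),(0,0)))])[:600])
E
```

```text
fence_face wrist [256.0, 350.7] 0.81 [0.5353 0.207  0.037 ]
fence_face side [272.5, 240.7] 0.44 [0.5325 0.2009 0.037 ]
fence_face scene [274.7, 170.4] 0.74 [0.5397 0.2078 0.037 ]
[0.53494355 0.20679948 0.03783768]
fixture side [279.6, 250.6] 0.69 [0.5107 0.1984 0.    ]
fixture scene [267.0, 177.9] 0.71 [0.5139 0.1961 0.    ]
[ 0.5113611   0.1975349  -0.00129249]
bracket_rib wrist [255.7, 254.9] 0.74 [0.4775 0.1942 0.037 ]
bracket_rib side [289.5, 240.9] 0.69 [0.4821 0.1914 0.037 ]
bracket_rib scene [260.1, 163.3] 0.85 [0.47   0.2011 0.037 ]
[0.47842489 0.19478033 0.04065695]
[-0.31276192  0.050229   -2.72394883]
```

View pics/m5.png

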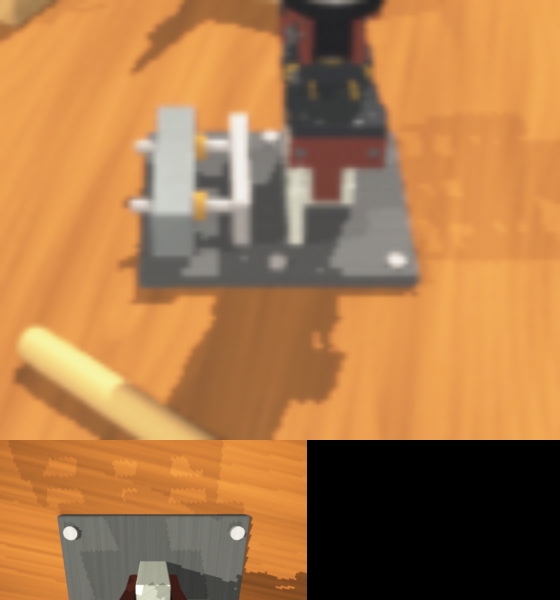

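Ninth view: the bracket is upright just over the bed, square to the fence with roughly a 29 mm gap. I'll lower it the last bit, then approach slowly.

>>> step_arm:
  plan:
    - [0,0,0.08,0,0,0]
    - [0,0,0.15,0,0,0]
    - [0,0,0.15,0,0,0]
    - [0,0,0.15,0,0,0]

```text
t: 18.08
tcp_pos: [0.4776, 0.1951, 0.0436]
eef_rot: [179.9, 0.1, -167.6]
contact_force: [-1.4, -0.0, -0.3]
grip_width: 0.27
```

>>> step_arm:
  plan:
    - [-0.3,0,0,0,0,0]
    - [-0.6,0,0,0,0,0]
    - [-0.9,0,0,0,0,0]
    - [-1.2,0,0,0,0,0]
    - [-1.5,0,0,0,0,0]
    - [-1.8,0,0,0,0,0]
    - [-2.1,0,0,0,0,0]
    - [-2.3,0,0,0,0,0]
    - [-2.4,0,0,0,0,0]
    - [-2.4,0,0,0,0,0]

```text
t: 19.32
tcp_pos: [0.501, 0.2002, 0.0436]
eef_rot: [179.9, 0.1, -167.6]
contact_force: [-2.4, -1.4, 2.2]
grip_width: 0.273
```

>>> step_arm:
  plan:
    - [-0.1,0,0,0,0,0]
    - [-0.2,0,0,0,0,0]
    - [-0.3,0,0,0,0,0]
    - [-0.4,0,0,0,0,0]
    - [-0.4,0,0,0,0,0]

```text
t: 19.95
tcp_pos: [0.5041, 0.2009, 0.0436]
eef_rot: [179.9, 0.1, -167.6]
contact_force: [-0.4, -0.8, -3.7]
grip_width: 0.273
```

>>> step_arm:
  plan:
    - [-0.1,0,0,0,0,0]
    - [-0.2,0,0,0,0,0]
    - [-0.3,0,0,0,0,0]
    - [-0.4,0,0,0,0,0]
    - [-0.4,0,0,0,0,0]

```text
t: 20.58
tcp_pos: [0.5058, 0.2013, 0.0437]
eef_rot: [179.9, -0.2, -167.6]
contact_force: [-9.3, -1.2, 9.1]
grip_width: 0.27
```

```bash
python3 - <<'E'
from h import *
F={}
for n in("wrist","side","scene"):
  F[n]=r.grab_frame(n);s=r.get_state();print(np.round(s["tcp_pos"],4),np.round(s["contact_force"],1),np.round(s["wrist_torque"],2),np.round(s["eef_rot"],2))
for n,z in(("fence_face",.037),("bracket_rib",.037)):
  L=[]
  for c in F:
    o=r.pinpoint(F[c],n)
    if o: print(n,c,o[0]["centre"],round(o[0]["score"],2),np.round(atz(F[c],o[0]["centre"],z),4));L.append((F[c],o[0]["centre"]))
  if len(L)>1:print(tri(L))
cv2.imwrite("pics/m6.png",cv2.resize(F["side"]["image"][200:310,210:350,::-1],None,fx=4,fy=4,interpolation=cv2.INTER_CUBIC))
E
```

```text
[0.5058 0.2013 0.0437] [-8.1 -1.4  8.1] [-0.25  1.   -0.12] [ 1.7994e+02 -1.7000e-01 -1.6762e+02]
[0.5058 0.2013 0.0436] [-8.6 -2.3  8.9] [-0.31  1.01 -0.17] [ 179.94   -0.18 -167.61]
[0.5058 0.2013 0.0437] [-8.2 -1.4  8.3] [-0.34  1.03 -0.16] [ 1.7994e+02 -1.7000e-01 -1.6761e+02]
fence_face side [270.5, 240.7] 0.62 [0.5384 0.2021 0.037 ]
fence_face scene [276.6, 168.8] 0.7 [0.5354 0.2201 0.037 ]
[0.53907906 0.21290172 0.04304241]
bracket_rib side [279.1, 239.5] 0.6 [0.514  0.1911 0.037 ]
bracket_rib scene [268.3, 167.8] 0.51 [0.5124 0.2026 0.037 ]
[0.51460764 0.19819    0.04084314]
```

View pics/m6.png

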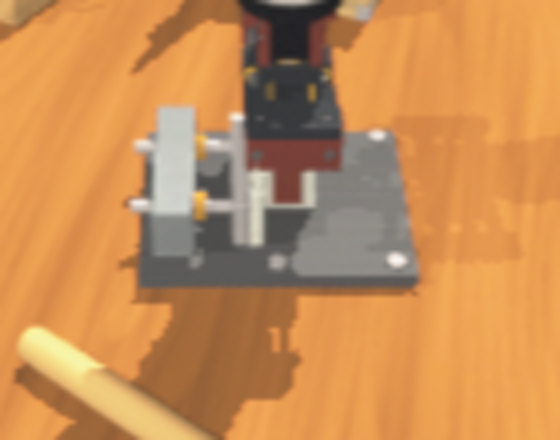

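Tenth view: the plate has just met the fence and the fence has hardly moved. The bracket is pressing the bed a little, so I'll ease up slightly while pushing on.

>>> step_arm:
  plan:
    - [0,0,-0.06,0,0,0]
    - [-0.1,0,-0.06,0,0,0]
    - [-0.2,0,-0.06,0,0,0]
    - [-0.3,0,-0.06,0,0,0]
    - [-0.4,0,-0.06,0,0,0]
    - [-0.4,0,-0.06,0,0,0]

```text
t: 21.78
tcp_pos: [0.509, 0.202, 0.044]
eef_rot: [179.9, -0.3, -167.6]
contact_force: [-5.5, -1.0, -1.4]
grip_width: 0.271
```

```bash
python3 - <<'E'
from h import *
for i in range(2):
  f=r.grab_frame("side");s=r.get_state();print(np.round(s["tcp_pos"],4),np.round(s["contact_force"],1),np.round(s["wrist_torque"],2),np.round(s["eef_rot"],2))
E
```

```text
[0.509 0.202 0.044] [-5.  -1.  -1.3] [-0.11  0.62 -0.1 ] [ 179.94   -0.27 -167.61]
[0.5089 0.202  0.044 ] [-6.3 -1.  -1.6] [-0.09  0.65 -0.15] [ 179.94   -0.27 -167.61]
```

>>> step_arm:
  plan:
    - [-0.1,0,0,0,0,0]
    - [-0.2,0,0,0,0,0]
    - [-0.3,0,0,0,0,0]
    - [-0.4,0,0,0,0,0]
    - [-0.5,0,0,0,0,0]
    - [-0.5,0,0,0,0,0]
    - [-0.5,0,0,0,0,0]

```text
t: 22.75
tcp_pos: [0.5115, 0.2026, 0.0438]
eef_rot: [179.9, -0.5, -167.6]
contact_force: [-8.7, -1.7, 4.4]
grip_width: 0.273
```

```bash
python3 - <<'E'
from h import *
F={}
for n in("wrist","side","scene"):
  F[n]=r.grab_frame(n);s=r.get_state();print(np.round(s["tcp_pos"],4),np.round(s["contact_force"],1),np.round(s["wrist_torque"],2),np.round(s["eef_rot"],2),s["t"])
for n,z in(("fence_face",.037),("bracket_rib",.037)):
  L=[]
  for c in F:
    o=r.pinpoint(F[c],n)
    if o: print(n,c,o[0]["centre"],round(o[0]["score"],2),np.round(atz(F[c],o[0]["centre"],z),4));L.append((F[c],o[0]["centre"]))
  if len(L)>1:print(tri(L))
cv2.imwrite("pics/m7.png",np.hstack([cv2.resize(F["side"]["image"][130:310,210:350,::-1],None,fx=3,fy=3,interpolation=2),cv2.resize(F["scene"]["image"][110:290,150:270+20,::-1],(420,540),interpolation=2)]))
E
```

```text
[0.5115 0.2026 0.0438] [-9.4 -0.5  4.2] [-0.26  1.16 -0.23] [ 179.95   -0.52 -167.61] 22.8
[0.5115 0.2026 0.0438] [-9. -2.  4.] [-0.23  1.15 -0.11] [ 179.95   -0.52 -167.61] 22.85
[0.5115 0.2026 0.0438] [-8.9 -2.9  5.1] [-0.25  1.18 -0.14] [ 179.95   -0.51 -167.61] 22.9
fence_face side [268.7, 242.8] 0.67 [0.5417 0.2131 0.037 ]
fence_face scene [277.1, 167.2] 0.64 [0.5281 0.2287 0.037 ]
[0.53911628 0.22032357 0.04403145]
bracket_rib wrist [256.4, 256.8] 0.73 [0.5116 0.2021 0.037 ]
bracket_rib side [278.3, 241.1] 0.55 [0.515  0.1992 0.037 ]
bracket_rib scene [268.0, 164.6] 0.46 [0.4944 0.2164 0.037 ]
[0.51026064 0.20386286 0.04420393]
```

View pics/m7.png

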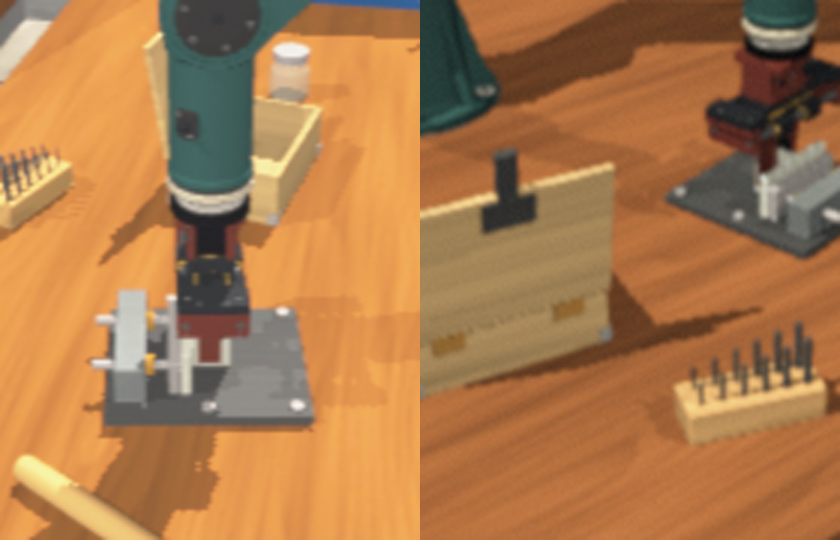

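Eleventh view: the lid is open, the bracket is against the fence and the bystanders haven't moved. Force and travel agree at about 6 mm and 7 N. I'll push about 4 mm more, easing off the bed and undoing the 0.5° tilt.

>>> step_arm:
  plan:
    - [0,0,-0.05,0,-0.3,0]
    - [-0.1,0,-0.05,0,-0.5,0]
    - [-0.2,0,-0.05,0,-0.5,0]
    - [-0.3,0,-0.05,0,-0.5,0]
    - [-0.4,0,-0.05,0,-0.5,0]
    - [-0.5,0,-0.05,0,-0.5,0]
    - [-0.5,0,-0.05,0,-0.5,0]
    - [-0.5,0,-0.05,0,-0.5,0]

```text
t: 24.2
tcp_pos: [0.5132, 0.2029, 0.0438]
eef_rot: [180.0, -0.4, -167.6]
contact_force: [-9.8, -1.3, 3.2]
grip_width: 0.272
```

```bash
python3 - <<'E'
from h import *
for i in range(3):
  f=r.grab_frame("side");s=r.get_state();print(np.round(s["tcp_pos"],4),np.round(s["contact_force"],1),np.round(s["wrist_torque"],2),np.round(s["eef_rot"],2))
p=np.array(s["tcp_pos"])[:2]-[.4776,.1951];print(p@[.9767,.2147],p@[-.2147,.9767])
E
```

```text
[0.5132 0.2029 0.0438] [-9.9 -1.7  2.2] [-0.23  1.29 -0.14] [ 179.95   -0.36 -167.61]
[0.5132 0.2029 0.0438] [-10.1  -1.9   2.8] [-0.19  1.36 -0.15] [ 179.96   -0.36 -167.61]
[0.5132 0.2029 0.0438] [-9.3 -2.1  2.6] [-0.2   1.34 -0.16] [ 179.96   -0.36 -167.61]
0.036455092783553814 2.58331475454579e-06
```

>>> step_arm:
  plan:
    - [-0.1,0,-0.04,0,-0.4,0]
    - [-0.2,0,-0.04,0,-0.4,0]
    - [-0.3,0,-0.04,0,-0.4,0]
    - [-0.4,0,-0.04,0,-0.4,0]
    - [-0.5,0,-0.04,0,-0.4,0]
    - [-0.5,0,-0.04,0,-0.4,0]
    - [-0.5,0,-0.04,0,-0.4,0]
    - [-0.5,0,-0.04,0,-0.4,0]

```text
t: 25.35
tcp_pos: [0.5142, 0.2032, 0.0438]
eef_rot: [180.0, -0.4, -167.6]
contact_force: [-12.0, -1.8, 5.9]
grip_width: 0.272
```

```bash
python3 - <<'E'
from h import *
F={}
for n in("wrist","side","wrist","scene"):
  f=F[n]=r.grab_frame(n);s=r.get_state();print(np.round(s["tcp_pos"],4),np.round(s["contact_force"],1),np.round(s["wrist_torque"],2),np.round(s["eef_rot"],2),s["grip_width"],s["t"])
p=np.array(s["tcp_pos"])[:2]-[.4776,.1951];print(p@[.9767,.2147],p@[-.2147,.9767])
for n in("fence_face","bracket_rib","lid_handle"):
  for c in F:
    o=r.pinpoint(F[c],n)
    if o: print(n,c,o[0]["centre"],round(o[0]["score"],2),np.round(atz(F[c],o[0]["centre"],.037),4))
cv2.imwrite("pics/m8.png",np.hstack([cv2.resize(F["side"]["image"][205:295,220:310,::-1],(400,400),interpolation=2),cv2.resize(F["wrist"]["image"][180:384,150:354,::-1],(400,400),interpolation=2)]))
E
```

```text
[0.5142 0.2032 0.0438] [-11.7  -2.8   6.1] [-0.3   1.58 -0.18] [ 179.96   -0.38 -167.61] 0.269278305508689 25.4
[0.5142 0.2032 0.0438] [-12.4  -2.7   6.6] [-0.27  1.52 -0.14] [ 179.96   -0.37 -167.61] 0.26907767296899465 25.45
[0.5142 0.2032 0.0438] [-12.1  -2.5   5.6] [-0.25  1.62 -0.15] [ 179.96   -0.37 -167.61] 0.27193376319522494 25.5
[0.5142 0.2031 0.0438] [-12.1  -3.1   6. ] [-0.31  1.66 -0.14] [ 179.96   -0.38 -167.61] 0.27687009761654385 25.55
0.03748744676419306 -4.171879174974871e-06
fence_face side [271.0, 242.4] 0.57 [0.5353 0.2098 0.037 ]
fence_face scene [278.1, 167.1] 0.77 [0.5297 0.2319 0.037 ]
bracket_rib wrist [255.1, 256.2] 0.76 [0.5141 0.2019 0.037 ]
bracket_rib side [280.5, 240.0] 0.48 [0.5094 0.1927 0.037 ]
bracket_rib scene [268.8, 166.8] 0.51 [0.5081 0.2085 0.037 ]
lid_handle side [253.7, 312.2] 0.46 [0.5244 0.4745 0.037 ]
lid_handle scene [177.0, 167.2] 0.73 [ 0.3118 -0.0386  0.037 ]
```

View pics/m8.png

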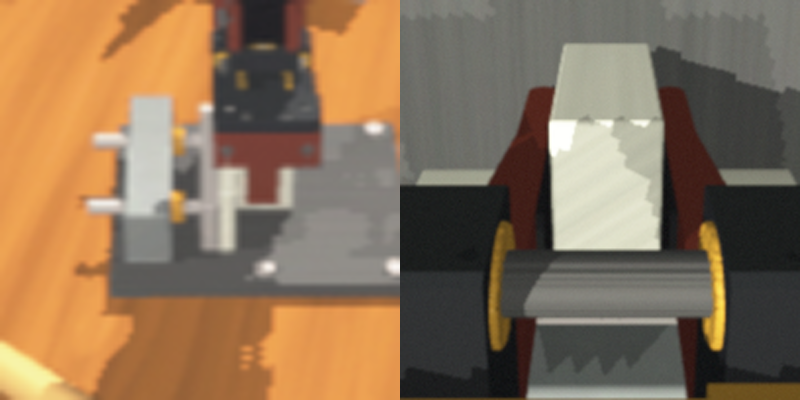

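Twelfth view: the plate sits flush on the fence, the rib is square in the jaws and the fence is clearly pushed back. Readings are steady, so I'm handing in.

```bash
python3 -c "
from h import *
print(r.hand_in());s=r.get_state();print(s['t'],s['tcp_pos'],s['contact_force'],s['grip_width'])"
```

```text
the job is handed in; nothing more can be done
None
the job is handed in; nothing more can be done
```

I opened the lid onto its stop, moved the bracket from the case to the fixture bed, and pushed it against the fence. I handed in at about 25.6 s with the gripper still holding it.

Last checks before hand-in:
- **Fence travel:** about 9 mm, worked out from how far the tool moved after contact. My own estimate of the starting gap sets this, so allow 2 mm or so either way.
- **Push force:** the wrist read a steady 12 N or so horizontally. I put about 9–10 N of that on the fence and the rest down to friction on the bed, because the bracket was also pressing down on the bed with roughly 9 N. Neither figure was measured directly.
- **Bracket:** the tool's yaw matched the measured fixture yaw of 12.4°. The ends looked level to about 1 mm, the tool was tilted 0.4°, and the opening was 24 mm with the rib in the jaws.
- **Lid and other things:** the lid was last seen open in the view at 23 s. The jar and bit stand looked unmoved then; only part of the hammer was in the later views.

The fence position from the networks' side and scene views (0.535 and 0.530 m in x) disagreed with the tool-travel estimate (about 0.544 m in x). The arm partly blocked both views, so I relied on the tool travel and the force instead.

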